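Load the bearing balls into a turntable base

ROBOT

A 7-joint arm with a two-finger parallel gripper is mounted at the origin on the work surface. World frame = base frame: x ahead of the robot, y to its left, z up, the work surface at z = 0. Lengths are in m, angles in rad, forces in N, time in s.
With the tool pointing down it reaches from about 0.35 to 0.9 m from the base axis. Payload 8.1 kg.
Tool frame: the origin (TCP) lies at the very end of the fingers, on their centre line; the grasp point (between the pads) lies 19 mm behind it (arm.grasp_offset is the distance from the TCP to the grasp point, in m); z points along the fingers, y is the direction in which the jaws open and shut (so a half turn about z gives the same grasp; the last joint's range is limited). The gripper opens to 92 mm and grips with 3 to 60 N. Pads are 19 mm wide; open, the fingers measure 130 mm over their backs; the gripper's body (75 mm by 190 mm) begins 47 mm behind the grasp point.
Start: joints at [-1.302, 0.434, 0.025, 1.573, -0.012, 1.134, -0.075], TCP at [0.227, 0.582, 0.227] pointing down, gripper open.
Joint ranges: [-2.62, 2.62], [-0.44, 2.09], [-1.27, 1.32], [0.08, 2.57], [-1.32, 4.46], [0.12, 2], [-2.74, 2.74]. Speed limits (rad/s): [2.22, 2.22, 3.01, 3.01, 3.14, 3.14, 3.14].

INTERFACE

Orientations are given as a rotation vector (axis times angle).
In Python, from cell import arm, eyes, workorder gives the robot as it stands.
- The arm moves only by the shell command python3 -m inch 'ROWS' [FORCE]. ROWS is JSON, a list that holds one entry, the list of rows, each a list of 5 numbers: the closure, from 0 (fully open) to 1 (shut), then the shift along the tool's x, y, z in mm, then the turn about the tool's z in degrees. A call has 1 to 12 rows; each row shifts and turns the pose as measured when the row begins, along the tool's axes as they then stand; what a row does not reach is not made up. A row lasts 1/10 s, in which the tool goes at most 50 mm and 8.59 degrees, less where a joint would pass 70% of its speed; a pose out of reach is approached as far as the arm can. A call with a gripper value outside its range is refused whole. The fingers move at their own pace and stop on an object; FORCE is the grip in N (left out, the last holds). Time passes only in rows, so rows that do not move let the fingers close. It gives the time, the measured TCP pose, the force and the opening at its end, in the units of the state.
- arm.observe(): the state, without advancing time (a new reading comes with each control period).
- eyes.get_image(name): name is "side" or "top" or "wrist"; returns a dict with "frame" (480x640x3 uint8, blue, green, red), "intrinsics" (3x3 intrinsics, pixels), "rvec" (rotation vector, rad) and "tvec" (3), from world to camera coordinates, as OpenCV has them; the wrist camera has in their place "T_tool_cam" (4x4, takes a point from camera to tool coordinates, whose origin is the TCP and whose axes are the flange's). Camera axes: x right, y down, z forward; pixel columns grow to the right and rows downward; lengths in m; the calibration is good to about 2 mm. A picture is of the moment at which its call begins: read the wrist's pose just before it. There is no depth.
- workorder.sign_off(): hands the job in, once; it reports no verdict.
The state is a dict: "clock": time; "joints": joint angles; "dq": joint speeds; "joint_efforts": joint torques, N m; "position": TCP position; "ee_rot": TCP orientation; "force": force on the tool from outside, world axes, zero at the start; "ft_torque": the same for the moment, N m; "width": opening from 0.0 (shut) to 1.0 (fully open).
Only numpy, scipy, OpenCV 4.12 (cv2) and the standard library are available. Lean on these libraries where they do the work, as an engineer would, in place of code of your own. Each camera call takes 0.05 s, during which the arm holds its last target.

TASK

The square wooden turntable base has four ball pockets, one of which already holds its steel ball. Take the three equal small steel balls from the plywood rack and drop one into each of the three empty pockets, so that each lies on its pocket's floor. Leave the larger ball in the rack and the ball already in its pocket where they are, and do not knock away the brass weight or the small dark offcut that lie near by.

Things in the scene. Friction and masses are not known exactly. Their poses are not given: they have to be found in the camera images.
- board: turntable base: square wooden board 220 x 220 x 30 mm, fixed to the bench, any yaw; origin at the centre of its underside, z up, x and y along its edges. Four pockets lie on its diagonals at x, y = +-50 mm (100 mm between neighbours); in the middle of its top a steel pivot stub 18 mm in diameter stands 11 mm proud. Carved lines are decoration
- pocket1 (a point): one of the three empty round pockets of the board: 43 mm diameter, 21 mm deep, flat-bottomed, upright; the point is the centre of its mouth, level with the board's top 30 mm above the bench. A 38 mm ball on its floor has its centre 2 mm below this point and stands 17 mm proud. x, y, z are the board's axes
- pocket2 (a point): one of the three empty round pockets of the board: 43 mm diameter, 21 mm deep, flat-bottomed, upright; the point is the centre of its mouth, level with the board's top 30 mm above the bench. A 38 mm ball on its floor has its centre 2 mm below this point and stands 17 mm proud. x, y, z are the board's axes
- pocket3 (a point): one of the three empty round pockets of the board: 43 mm diameter, 21 mm deep, flat-bottomed, upright; the point is the centre of its mouth, level with the board's top 30 mm above the bench. A 38 mm ball on its floor has its centre 2 mm below this point and stands 17 mm proud. x, y, z are the board's axes
- pocket4 (a point): the fourth pocket, like the others, but it already holds a ball; the point is the centre of its mouth
- rack_mid (a point): middle of the top of the ball rack: a fixed plywood plate 150 x 150 x 18 mm with four round seats (through holes 20 mm in diameter, on which a ball rests by its rim) at x, y = +-45 mm in this frame (90 mm between neighbours); z up, x and y along its edges; top 18 mm above the bench. Which ball is in which seat varies
- ball_a_center (a point): one of three equal bright steel balls, 38 mm diameter, about 220 g, resting in a seat of the rack; the point is its centre (about 34 mm above the bench at the start)
- ball_b_center (a point): one of three equal bright steel balls, 38 mm diameter, about 220 g, resting in a seat of the rack; the point is its centre (about 34 mm above the bench at the start)
- ball_c_center (a point): one of three equal bright steel balls, 38 mm diameter, about 220 g, resting in a seat of the rack; the point is its centre (about 34 mm above the bench at the start)
- ball_big_center (a point): the larger steel ball, 54 mm diameter, about 640 g, in the rack's remaining seat, to be left there; the point is its centre
- ball_set_center (a point): steel ball, 38 mm diameter, that already lies in pocket 4, to be left there; the point is its centre
- weight: brass weight with a knob, 48 mm diameter, 53 mm high, near the robot between rack and board; origin at the centre of its underside
- offcut: small dark wood offcut 50 x 35 x 25 mm, beyond the gap between rack and board; origin under its centre
Things that resemble listed ones, but are neither listed nor needed, are in the scene too. What is shaped like the part that bears ball_c_center but blue is not meant.

How it is judged:
At the end, for the whole second after the job is handed in: Each of pockets 1 to 3 holds one of the three small rack balls (any of them) and pocket 4 still holds its own: ball centre within 5 mm of the pocket's axis and no higher than 3 mm above the board's top, that is, lying in the pocket (((horizontal distance between ball_a_center and pocket1 below 0.005 m and z of ball_a_center in the frame of pocket1 below 0.003 m) or (horizontal distance between ball_b_center and pocket1 below 0.005 m and z of ball_b_center in the frame of pocket1 below 0.003 m) or (horizontal distance between ball_c_center and pocket1 below 0.005 m and z of ball_c_center in the frame of pocket1 below 0.003 m)) and ((horizontal distance between ball_a_center and pocket2 below 0.005 m and z of ball_a_center in the frame of pocket2 below 0.003 m) or (horizontal distance between ball_b_center and pocket2 below 0.005 m and z of ball_b_center in the frame of pocket2 below 0.003 m) or (horizontal distance between ball_c_center and pocket2 below 0.005 m and z of ball_c_center in the frame of pocket2 below 0.003 m)) and ((horizontal distance between ball_a_center and pocket3 below 0.005 m and z of ball_a_center in the frame of pocket3 below 0.003 m) or (horizontal distance between ball_b_center and pocket3 below 0.005 m and z of ball_b_center in the frame of pocket3 below 0.003 m) or (horizontal distance between ball_c_center and pocket3 below 0.005 m and z of ball_c_center in the frame of pocket3 below 0.003 m)) and horizontal distance between ball_set_center and pocket4 below 0.005 m and z of ball_set_center in the frame of pocket4 below 0.003 m); the robot touches nothing.
It fails at once if the larger ball is moved more than 20 mm (distance of ball_big_center from where it was at the start of the episode above 0.02 m).
It fails at once if the ball already in its pocket is moved more than 15 mm (distance of ball_set_center from where it was at the start of the episode above 0.015 m).
It fails at once if the brass weight or the offcut is moved more than 30 mm (distance of any of weight, offcut from where it was at the start of the episode above 0.03 m).
It also fails if it takes over 67 s, if anything falls off the work surface, if the arm or the gripper's body presses on something with over 40 N, if the wrist force passes 120 N, or if a joint passes its speed limit or range.

## Working session

There is one attempt and no reset: what is moved stays moved. The work goes in short steps, Python scripts to look and compute and a shell command to move; the robot and the scene stay as the last step left them, time stands still between calls to the robot, and variables do not carry over. Pictures are saved under pics/ and viewed, and the job is handed in when it is done.

```bash
mkdir -p pics; ls
python3 - <<'E'
from cell import arm, eyes
import cv2
s=arm.observe(); print({k:s[k] for k in('clock','position','ee_rot','force','width')}, arm.grasp_offset)
import numpy as np
for n in("top","side","wrist"):
    r=eyes.get_image(n); cv2.imwrite(f"pics/{n}0.png",r["frame"]); np.save(f"pics/{n}0.npy",{k:v for k,v in r.items()},allow_pickle=True)
    print(n,{k:np.round(v,3).tolist() for k,v in r.items() if k!="frame"})
E
```

```text
pics
{'clock': 0.0, 'position': array([0.22693837, 0.58180411, 0.22594844]), 'ee_rot': array([-5.80785431e-01, -3.08728246e+00,  2.40889015e-03]), 'force': array([ 0.42332034, -0.12312961,  0.25413198]), 'width': 1.0017980101636061} 0.0188
top {'intrinsics': [[448.219, 0.0, 321.341], [0.0, 448.219, 243.657], [0.0, 0.0, 1.0]], 'rvec': [2.166, -2.143, 0.178], 'tvec': [-0.048, 0.59, 0.728]}
side {'intrinsics': [[471.801, 0.0, 324.672], [0.0, 471.801, 237.009], [0.0, 0.0, 1.0]], 'rvec': [0.541, -2.456, 1.462], 'tvec': [0.518, 0.197, 0.596]}
wrist {'intrinsics': [[376.465, 0.0, 319.313], [0.0, 376.465, 232.554], [0.0, 0.0, 1.0]], 'T_tool_cam': [[0.0, -0.96, -0.279, 0.076], [1.0, 0.0, 0.001, -0.0], [-0.001, -0.279, 0.96, -0.158], [0.0, 0.0, 0.0, 1.0]]}
```

View pics/top0.png

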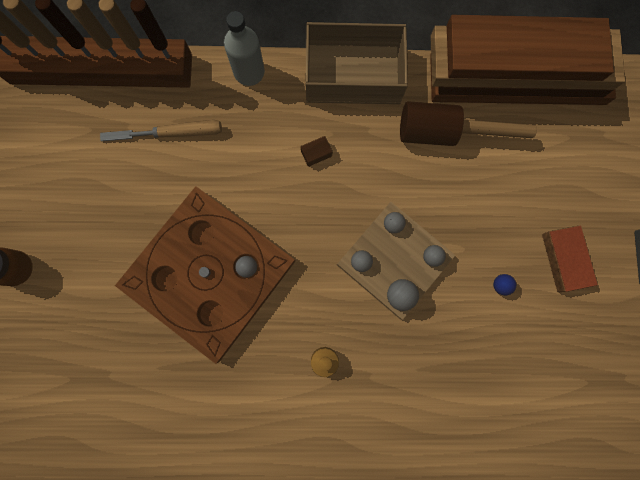

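View pics/side0.png

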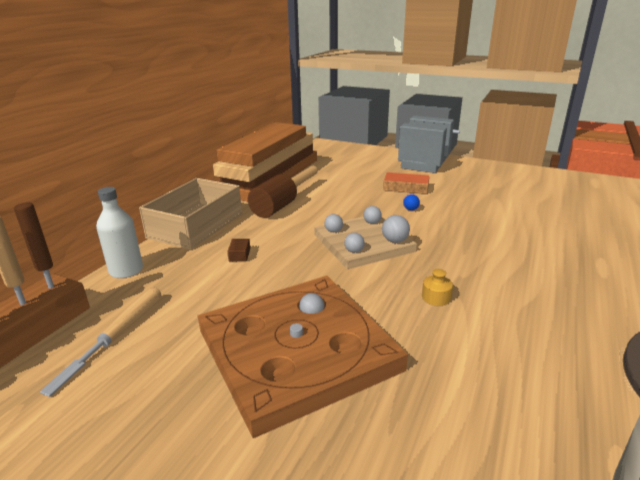

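View pics/wrist0.png

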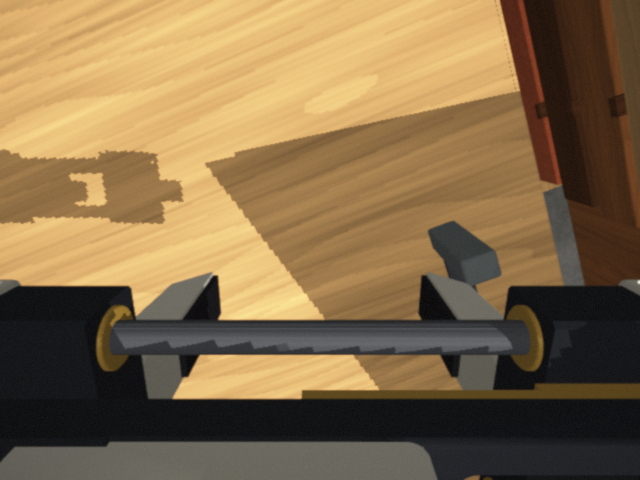

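Top view: the board is centred near (205,272), with its set ball at (246,266) and empty pockets at (200,233), (162,278) and (209,313). In the rack, the small balls are at (395,222), (434,256) and (361,261), and the big one is at (403,295). The blue ball at (505,285) is a decoy. The brass weight is at (324,362) and the offcut at (317,151).

```bash
cat > h.py <<'E'
import numpy as np, cv2
def load(n): return np.load(f"pics/{n}.npy",allow_pickle=True).item()
def cam(r): 
    R=cv2.Rodrigues(np.array(r["rvec"],float))[0]; t=np.array(r["tvec"],float).ravel(); return R,t,np.array(r["intrinsics"])
def ray(r,p):
    R,t,K=cam(r); d=R.T@np.linalg.inv(K)@np.array([p[0],p[1],1.]); return -R.T@t,d/np.linalg.norm(d)
def onz(r,p,z):
    o,d=ray(r,p); return o+d*(z-o[2])/d[2]
def tri(a,pa,b,pb):
    o1,d1=ray(a,pa);o2,d2=ray(b,pb)
    s=np.linalg.lstsq(np.c_[d1,-d2],o2-o1,rcond=None)[0]; A=o1+d1*s[0];B=o2+d2*s[1]
    return (A+B)/2,np.linalg.norm(A-B)
E
python3 - <<'E'
from h import *
for n in("top0","side0"):
    r=load(n); f=r["frame"]; hsv=cv2.cvtColor(f,cv2.COLOR_BGR2HSV)
    m=((hsv[...,1]<70)&(hsv[...,2]>45)).astype(np.uint8)
    m=cv2.morphologyEx(m,cv2.MORPH_OPEN,np.ones((3,3)))
    k,l,st,c=cv2.connectedComponentsWithStats(m)
    print(n)
    for i in range(1,k):
        x,y,w,h,a=st[i]
        if 25<a<2000 and 120<y<400 and x<520:
            cs,_=cv2.findContours((l==i).astype(np.uint8),cv2.RETR_EXTERNAL,cv2.CHAIN_APPROX_NONE)
            (cx,cy),R=cv2.minEnclosingCircle(cs[0]); print((x,y,w,h,a),np.round([cx,cy,R],1), np.round(onz(r,(cx,cy),.034),4))
r=load("top0"); hsv=cv2.cvtColor(r["frame"],cv2.COLOR_BGR2HSV)
for p in [(150,240),(250,310),(190,340),(400,250),(420,290),(300,300),(120,360),(246,266),(340,262)]: print(p,hsv[p[1],p[0]])
print([np.round(onz(r,p,.03),3) for p in[(196,187),(300,262),(217,362),(116,285)]],[np.round(onz(r,p,.018),3) for p in[(390,205),(459,258),(404,320),(337,265)]])
f=r["frame"]
cv2.imwrite("pics/topb.png",cv2.resize(f[175:375,105:305],None,fx=3,fy=3,interpolation=cv2.INTER_CUBIC))
cv2.imwrite("pics/topr.png",cv2.resize(f[195:330,325:470],None,fx=4,fy=4,interpolation=cv2.INTER_CUBIC))
E
```

```text
top0
(np.int32(100), np.int32(127), np.int32(57), np.int32(14), np.int32(389)) [128.  133.   28.6] [0.7881 0.3065 0.034 ]
(np.int32(384), np.int32(212), np.int32(21), np.int32(21), np.int32(346)) [394.1 222.2  10.4] [ 0.6315 -0.1695  0.034 ]
(np.int32(424), np.int32(245), np.int32(21), np.int32(21), np.int32(358)) [433.9 255.2  10.8] [ 0.5738 -0.2385  0.034 ]
(np.int32(351), np.int32(251), np.int32(22), np.int32(21), np.int32(358)) [361.5 261.   10.7] [ 0.5622 -0.1118  0.034 ]
(np.int32(235), np.int32(256), np.int32(21), np.int32(21), np.int32(351)) [245.4 266.   10.6] [0.5513 0.0889 0.034 ]
(np.int32(199), np.int32(267), np.int32(10), np.int32(10), np.int32(82)) [203.7 271.7   5. ] [0.5408 0.1598 0.034 ]
(np.int32(387), np.int32(280), np.int32(32), np.int32(31), np.int32(776)) [402.6 294.5  15.8] [ 0.505  -0.1824  0.034 ]
side0
(np.int32(364), np.int32(206), np.int32(17), np.int32(18), np.int32(255)) [372.2 214.4   9.1] [ 0.5737 -0.2372  0.034 ]
(np.int32(325), np.int32(214), np.int32(18), np.int32(18), np.int32(269)) [333.2 223.    9.3] [ 0.6317 -0.1677  0.034 ]
(np.int32(382), np.
[... 580 characters left out ...]
90), np.int32(324), np.int32(13), np.int32(14), np.int32(156)) [295.9 330.1   7.2] [0.5421 0.1577 0.034 ]
(np.int32(41), np.int32(333), np.int32(70), np.int32(63), np.int32(806)) [ 75.5 365.5  44.1] [0.7653 0.3361 0.034 ]
(150, 240) [ 17 133 125]
(250, 310) [ 12 170  75]
(190, 340) [ 12 164  92]
(400, 250) [ 17 112 112]
(420, 290) [ 18 116  64]
(300, 300) [ 17 135 123]
(120, 360) [ 17 134 126]
(246, 266) [24 14 89]
(340, 262) [ 17 113 117]
[array([0.691, 0.182, 0.03 ]), array([ 0.56 , -0.005,  0.03 ]), array([0.39 , 0.132, 0.03 ]), array([0.517, 0.309, 0.03 ])] [array([ 0.666, -0.166,  0.018]), array([ 0.571, -0.288,  0.018]), array([ 0.462, -0.187,  0.018]), array([ 0.556, -0.07 ,  0.018])]
```

View pics/topb.png

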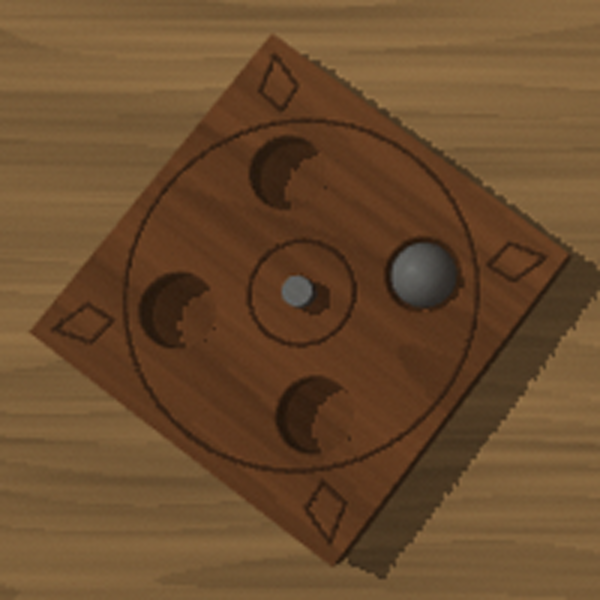

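View pics/topr.png

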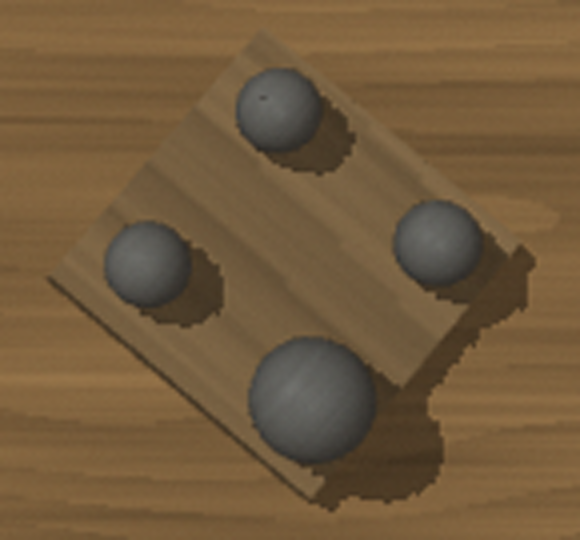

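Run:
```python
from h import *
T=load("top0");S=load("side0")
for n,a,b in[("right",(433.9,255.2),(372.2,214.4)),("far",(394.1,222.2),(333.2,223)),("left",(361.5,261),(354,242.3)),("big",(402.6,294.5),(395.2,228.5)),("stub",(203.7,271.7),(295.9,327))]:
    p,e=tri(T,a,S,b); print(n,np.round(p,4),round(e,4))
print("stub top",onz(T,(203.7,271.7),.041), "set",onz(T,(245.4,266),.028))
for n,r,box in(("top",T,(105,305,175,375)),("side",S,(185,420,270,440))):
    x0,x1,y0,y1=box
    hsv=cv2.cvtColor(r["frame"],cv2.COLOR_BGR2HSV); m=np.zeros(hsv.shape[:2],np.uint8)
    sub=hsv[y0:y1,x0:x1]; m[y0:y1,x0:x1]=((sub[...,0]<15)&(sub[...,1]>140))*255
    m=cv2.morphologyEx(cv2.medianBlur(m,5),cv2.MORPH_CLOSE,np.ones((5,5)))
    cs,_=cv2.findContours(m,cv2.RETR_EXTERNAL,cv2.CHAIN_APPROX_NONE); c=max(cs,key=cv2.contourArea); c=cv2.convexHull(c)
    q=cv2.approxPolyDP(c,6,True).reshape(-1,2); print(n,cv2.contourArea(c),q.tolist())
    W=np.array([onz(r,p,.03) for p in q])
    print(np.round(W,4).tolist(), W.mean(0))
    if len(q)==4: print([round(float(np.linalg.norm(W[i]-W[(i+1)%4])),4) for i in range(4)],[round(float(np.degrees(np.arctan2(*(W[(i+1)%4]-W[i])[[1,0]]))),2) for i in range(4)])
f=S["frame"]; cv2.imwrite("pics/sideb.png",cv2.resize(f[270:440,185:420],None,fx=3.4,fy=3.4,interpolation=cv2.INTER_CUBIC))
```

```text
right [ 0.574  -0.2385  0.0335] 0.0002
far [ 0.6321 -0.1697  0.033 ] 0.0008
left [ 0.563  -0.1117  0.0333] 0.0014
big [ 0.5054 -0.1806  0.042 ] 0.0013
stub [0.5407 0.1585 0.0404] 0.0011
stub top [0.54016782 0.15817586 0.041     ] set [0.55190183 0.08969996 0.028     ]
top 16499.0 [[195, 187], [293, 259], [217, 362], [116, 286]]
[[0.6914, 0.1833, 0.03], [0.5648, 0.0072, 0.03], [0.3895, 0.1315, 0.03], [0.515, 0.3091, 0.03]] [0.54017538 0.15776977 0.03      ]
[0.2168, 0.2149, 0.2174, 0.2167] [-125.71, 144.66, 54.77, -35.5]
side 20008.5 [[326, 276], [406, 353], [406, 367], [253, 436], [198, 317]]
[[0.5648, 0.0097, 0.03], [0.39, 0.1344, 0.03], [0.3826, 0.1594, 0.03], [0.5029, 0.3289, 0.03], [0.6898, 0.1871, 0.03]] [0.50601785 0.16389455 0.03      ]
```

View pics/sideb.png

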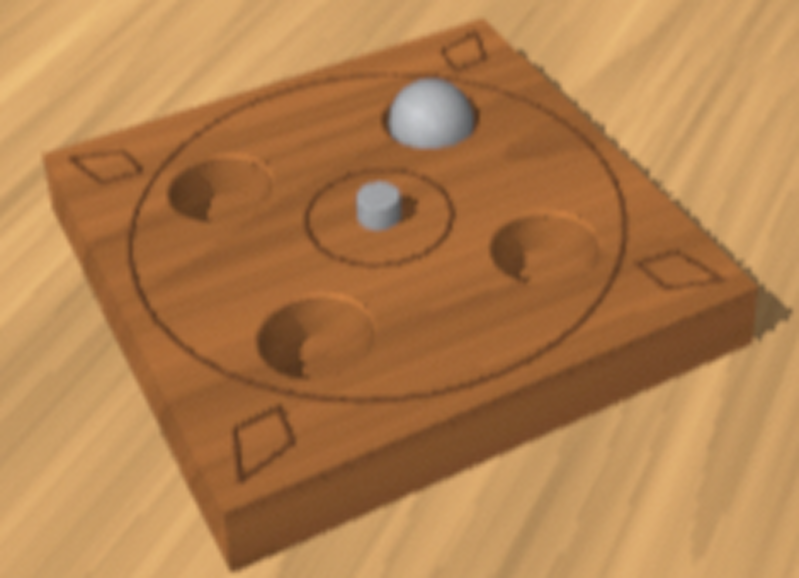

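```bash
cat > to.py <<'E'
import sys,numpy as np
from cell import arm
from scipy.spatial.transform import Rotation as Ro
s=arm.observe(); R=Ro.from_rotvec(s["ee_rot"]).as_matrix()
t=np.array([float(v) for v in sys.argv[1:4]])
print("clock",round(float(s["clock"]),2),"pos",np.round(s["position"],4),"yaw_y",round(float(np.degrees(np.arctan2(R[1,1],R[0,1]))),1),"w",round(float(s["width"]),3),"shift mm",np.round(R.T@(t-s["position"])*1000,1), "q",np.round(s["joints"],2))
E
python3 to.py .632 -.1697 .14
```

```text
clock 0.15 pos [0.227  0.5819 0.2261] yaw_y 68.7 w 1.004 shift mm [-650.4 -552.9   86.9] q [-1.3   0.44  0.03  1.57 -0.01  1.13 -0.08]
```

```bash
python3 -m inch '[[[0.35,-36,-31,0,0],[0.35,-36,-31,0,0],[0.35,-36,-31,0,0],[0.35,-36,-31,0,0],[0.35,-36,-31,0,0],[0.35,-36,-31,0,0],[0.35,-36,-31,0,0],[0.35,-36,-31,0,0],[0.35,-36,-31,0,0],[0.35,-36,-31,0,0],[0.35,-36,-31,0,0],[0.35,-36,-31,0,0]]]' 20; python3 to.py .632 -.1697 .14
```

```text
clock: 1.35
position: [0.4996, 0.0665, 0.2232]
ee_rot: [-0.558, -3.088, -0.0]
force: [1.8, 1.1, 0.2]
width: 0.654
clock 1.35 pos [0.4996 0.0665 0.2232] yaw_y 69.5 w 0.654 shift mm [-207.  -174.9   82.6] q [-0.48  0.24  0.3   1.88 -0.08  1.03  1.07]
```

```bash
python3 -m inch '[[[0.35,-36,-31,5,0],[0.35,-36,-31,5,0],[0.35,-36,-31,10,0],[0.35,-36,-31,10,0],[0.35,-36,-30,10,0],[0.35,-20,-16,10,0],[0.35,0,0,5,0],[0.35,0,0,0,0]]]' 20; python3 to.py .632 -.1697 .14
python3 - <<'E'
from cell import arm,eyes
import numpy as np,cv2
s=arm.observe(); r=eyes.get_image("wrist"); cv2.imwrite("pics/w1.png",r["frame"]); r["s"]=s; np.save("pics/w1.npy",r,allow_pickle=True)
E
```

```text
clock: 2.15
position: [0.631, -0.1801, 0.1641]
ee_rot: [-0.57, -3.086, 0.004]
force: [0.1, 0.3, -0.5]
width: 0.649
clock 2.15 pos [ 0.631  -0.1801  0.1641] yaw_y 69.1 w 0.649 shift mm [ 2.7 10.2 24. ] q [-0.04  0.55  0.36  1.58 -0.21  1.05  1.59]
```

View pics/w1.png

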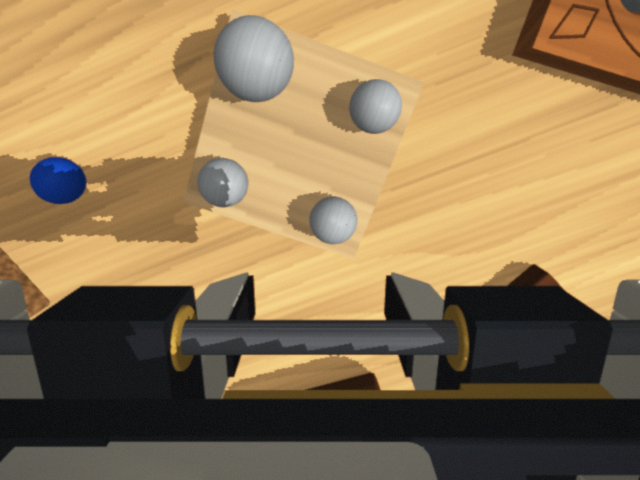

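The wrist view shows the far ball at (333,220), the left one at (375,106), the right one at (222,182) and the big one at (254,58). I'll cast rays from these to cross-check the positions.

```bash
cat > wr.py <<'E'
from h import *
from scipy.spatial.transform import Rotation as Ro
def wonz(r,p,z):
    s=r["s"]; M=np.eye(4); M[:3,:3]=Ro.from_rotvec(s["ee_rot"]).as_matrix(); M[:3,3]=s["position"]
    M=M@np.array(r["T_tool_cam"]); d=M[:3,:3]@np.linalg.inv(r["intrinsics"])@np.array([p[0],p[1],1.]); o=M[:3,3]
    return o+d*(z-o[2])/d[2]
E
python3 - <<'E'
from wr import *
r=load("w1")
for p in[(333,220),(375.5,106),(222,182)]: print(np.round(wonz(r,p,.0335),4))
E
python3 to.py .632 -.1695 .14
```

```text
[ 0.6321 -0.1695  0.0335]
[ 0.563  -0.111   0.0335]
[ 0.5735 -0.2387  0.0335]
clock 2.2 pos [ 0.631  -0.1801  0.1645] yaw_y 69.1 w 0.65 shift mm [ 2.8 10.3 24.5] q [-0.04  0.55  0.36  1.58 -0.21  1.05  1.59]
```

```bash
python3 -m inch '[[[0.35,3,10,25,0],[0.35,0,0,30,0],[0.35,0,0,25,0],[0.35,0,0,15,0],[0.35,0,0,0,0]]]' 20; python3 to.py .632 -.1696 .022
```

```text
clock: 2.7
position: [0.6329, -0.161, 0.071]
ee_rot: [0.556, 3.089, 0.003]
force: [0.1, 0.1, -0.0]
width: 0.651
clock 2.7 pos [ 0.6329 -0.161   0.071 ] yaw_y 69.6 w 0.651 shift mm [-2.  -8.5 49. ] q [-0.04  0.64  0.32  1.68 -0.25  0.86  1.6 ]
```

```bash
python3 -m inch '[[[0.35,-1,-4,10,0],[0.35,0,0,0,0],[0.35,0,0,0,0]]]' 20; python3 to.py .632 -.1696 .022
```

```text
clock: 3.0
position: [0.634, -0.1646, 0.0632]
ee_rot: [0.553, 3.086, 0.003]
force: [-0.4, 0.7, -0.2]
width: 0.648
clock 3.0 pos [ 0.634  -0.1646  0.0632] yaw_y 69.7 w 0.648 shift mm [ 0.4 -5.6 41.2] q [-0.03  0.65  0.31  1.68 -0.26  0.84  1.61]
```

```bash
python3 -m inch '[[[0.35,0.5,-5.5,8,0],[0.35,0,0,8,0],[0.35,0,0,0,0],[0.35,0,0,0,0]]]' 20; python3 to.py .632 -.1696 .022
```

```text
clock: 3.4
position: [0.6324, -0.171, 0.0475]
ee_rot: [0.554, 3.084, 0.003]
force: [-0.1, -0.3, 0.9]
width: 0.65
clock 3.4 pos [ 0.6324 -0.171   0.0475] yaw_y 69.6 w 0.65 shift mm [ 1.1  1.1 25.5] q [-0.01  0.67  0.31  1.7  -0.27  0.81  1.63]
```

```bash
python3 -m inch '[[[0.35,1,1,12,0],[0.35,0,0,8,0],[0.35,0,0,3,0],[0.35,0,0,0,0]]]' 20; python3 to.py .632 -.1696 .022
```

```text
clock: 3.8
position: [0.6318, -0.1693, 0.0221]
ee_rot: [0.554, 3.084, 0.003]
force: [-0.9, 0.1, -0.5]
width: 0.652
clock 3.8 pos [ 0.6318 -0.1693  0.0221] yaw_y 69.6 w 0.652 shift mm [-0.3 -0.3  0.1] q [-0.01  0.7   0.29  1.71 -0.28  0.76  1.64]
```

```bash
python3 -m inch '[[[0.8,0,0,0,0],[0.8,0,0,0,0],[0.8,0,0,0,0],[0.8,0,0,0,0],[0.8,0,0,0,0],[0.8,0,0,0,0],[0.8,0,0,-10,0],[0.8,0,0,-15,0],[0.8,0,0,-20,0],[0.8,0,0,-20,0]]]' 25; python3 to.py .61 .17 .11
```

```text
clock: 4.8
position: [0.6293, -0.1688, 0.0892]
ee_rot: [0.555, 3.089, 0.003]
force: [0.6, -0.2, -1.2]
width: 0.4
clock 4.8 pos [ 0.6293 -0.1688  0.0892] yaw_y 69.6 w 0.4 shift mm [136.  311.  -20.4] q [-0.03  0.62  0.33  1.67 -0.25  0.89  1.61]
```

```bash
python3 -m inch '[[[0.8,16,40,-15,0],[0.8,16,40,-5,0],[0.8,16,40,0,0],[0.8,16,40,0,0],[0.8,16,40,0,0],[0.8,16,40,0,0],[0.8,16,30,0,0],[0.8,10,10,0,0],[0.8,0,0,0,0]]]' 25; python3 to.py .61 .17 .11
python3 - <<'E'
from cell import arm,eyes
import numpy as np,cv2
s=arm.observe(); r=eyes.get_image("wrist"); cv2.imwrite("pics/w2.png",r["frame"]); r["s"]=s; np.save("pics/w2.npy",r,allow_pickle=True)
E
```

```text
clock: 5.7
position: [0.6176, 0.1442, 0.1266]
ee_rot: [0.561, 3.069, 0.009]
force: [-0.0, 0.1, -1.7]
width: 0.398
clock 5.7 pos [0.6176 0.1442 0.1266] yaw_y 69.3 w 0.398 shift mm [16.5 21.3 16.5] q [-0.55  0.54  0.34  1.71 -0.22  0.91  1.09]
```

View pics/w2.png

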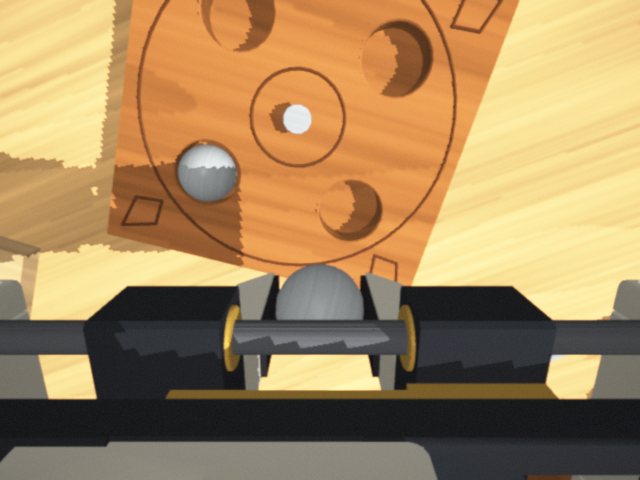

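The ball is held. In the wrist view the pocket mouths are at about (350,210), (397,58) and (238,15), the stub is at (297,119) and the set ball is at (207,171).

```bash
python3 - <<'E'
from wr import *
r=load("w2")
for p,z in[((350,210),.03),((397.5,58),.03),((238,15),.03),((297.5,118.5),.041),((207.5,171),.028)]: print(np.round(wonz(r,p,z),4))
E
python3 to.py .610 .1697 .06
```

```text
[0.6101 0.1706 0.03  ]
[0.5297 0.2298 0.03  ]
[0.4738 0.1477 0.03  ]
[0.5412 0.1595 0.041 ]
[0.5511 0.0899 0.028 ]
clock 5.75 pos [0.6182 0.1429 0.1267] yaw_y 69.2 w 0.402 shift mm [18.6 21.6 66.6] q [-0.55  0.54  0.34  1.71 -0.22  0.91  1.09]
```

```bash
python3 -m inch '[[[0.8,9,11,15,0],[0.8,8,9,20,0],[0.8,0,0,15,0],[0.8,0,0,0,0],[0.8,0,0,0,0]]]' 25; python3 to.py .61 .1703 .035
```

```text
clock: 6.25
position: [0.6147, 0.1554, 0.0786]
ee_rot: [0.581, 3.059, 0.002]
force: [0.7, 0.7, -2.1]
width: 0.396
clock 6.25 pos [0.6147 0.1554 0.0786] yaw_y 68.5 w 0.396 shift mm [11.1 11.9 43.3] q [-0.56  0.6   0.33  1.75 -0.24  0.81  1.07]
```

```bash
python3 -m inch '[[[0.8,8,9,8,0],[0.8,3,3,5,0],[0.8,0,0,0,0],[0.8,0,0,0,0]]]' 25; python3 to.py .61 .1703 .035
```

```text
clock: 6.65
position: [0.6106, 0.1694, 0.0661]
ee_rot: [0.585, 3.055, 0.003]
force: [0.4, 0.3, -1.6]
width: 0.396
clock 6.65 pos [0.6106 0.1694 0.0661] yaw_y 68.3 w 0.396 shift mm [ 1.8  0.4 31.1] q [-0.58  0.61  0.32  1.76 -0.24  0.78  1.05]
```

```bash
python3 -m inch '[[[0.8,1,0.5,12,0],[0.8,0,0,10,0],[0.8,0,0,6,0],[0.8,0,0,0,0]]]' 25; python3 to.py .61 .1703 .035
```

```text
clock: 7.05
position: [0.6108, 0.1702, 0.0357]
ee_rot: [0.584, 3.055, 0.003]
force: [1.0, 0.4, -2.0]
width: 0.401
clock 7.05 pos [0.6108 0.1702 0.0357] yaw_y 68.3 w 0.401 shift mm [ 0.8 -0.2  0.7] q [-0.57  0.65  0.31  1.78 -0.26  0.72  1.06]
```

```bash
python3 -m inch '[[[0.35,0.5,0,0,0],[0.35,0,0,0,0],[0.35,0,0,0,0],[0.35,0,0,0,0],[0.35,0,0,0,0],[0.35,0,0,-15,0],[0.35,0,0,-25,0],[0.35,0,0,-25,0],[0.35,0,0,-10,0],[0.35,0,0,0,0]]]' 25; python3 to.py .563 -.1112 .1
python3 - <<'E'
from cell import arm,eyes
import numpy as np,cv2
r=eyes.get_image("side"); cv2.imwrite("pics/s1.png",r["frame"])
E
```

```text
clock: 8.05
position: [0.6094, 0.1705, 0.1181]
ee_rot: [0.585, 3.051, 0.006]
force: [-0.5, -0.3, 0.0]
width: 0.65
clock 8.05 pos [0.6094 0.1705 0.1181] yaw_y 68.3 w 0.65 shift mm [ -60.5 -279.    17.2] q [-0.6   0.55  0.35  1.73 -0.22  0.87  1.03]
```

View pics/s1.png

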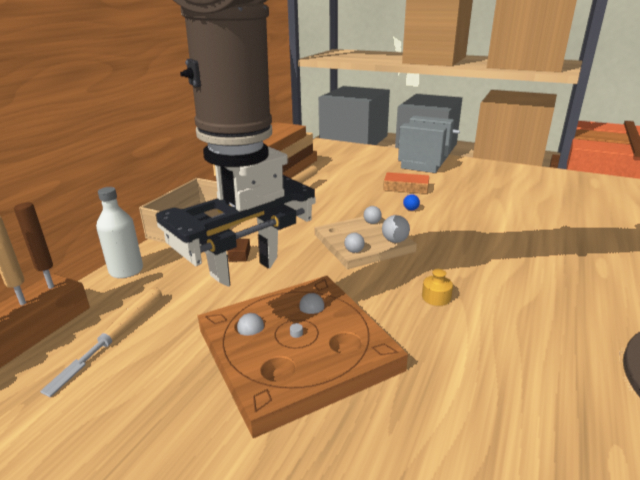

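The first ball is in the far pocket, at (251,325). Next is the rack's left ball.

```bash
python3 -m inch '[[[0.35,-10,-45,0,0],[0.35,-10,-45,0,0],[0.35,-10,-45,0,0],[0.35,-10,-45,0,0],[0.35,-10,-45,0,0],[0.35,-8,-35,0,0],[0.35,-2,-15,5,0],[0.35,0,0,5,0],[0.35,0,0,0,0]]]' 25; python3 to.py .563 -.1112 .06
```

```text
clock: 9.0
position: [0.558, -0.1144, 0.097]
ee_rot: [0.581, 3.063, 0.003]
force: [0.3, 0.5, -0.8]
width: 0.648
clock 9.0 pos [ 0.558  -0.1144  0.097 ] yaw_y 68.5 w 0.648 shift mm [-2.6  4.6 37.1] q [-0.14  0.49  0.35  1.9  -0.23  0.77  1.53]
```

```bash
python3 -m inch '[[[0.35,-2,4,14,0],[0.35,0,0,14,0],[0.35,0,0,10,0],[0.35,0,0,0,0],[0.35,0,0,0,0]]]' 25; python3 to.py .563 -.1112 .022
```

```text
clock: 9.5
position: [0.563, -0.1044, 0.0535]
ee_rot: [0.568, 3.069, 0.006]
force: [0.1, -0.9, 0.1]
width: 0.651
clock 9.5 pos [ 0.563  -0.1044  0.0535] yaw_y 69.0 w 0.651 shift mm [-1.8 -6.6 31.5] q [-0.13  0.55  0.31  1.92 -0.26  0.69  1.54]
```

```bash
python3 -m inch '[[[0.35,-2,-6,2,0],[0.35,0,0,3,0],[0.35,0,0,0,0],[0.35,0,0,0,0]]]' 25; python3 to.py .563 -.1112 .022
```

```text
clock: 9.9
position: [0.5635, -0.1115, 0.049]
ee_rot: [0.568, 3.067, 0.006]
force: [-0.8, 0.5, -0.4]
width: 0.648
clock 9.9 pos [ 0.5635 -0.1115  0.049 ] yaw_y 69.0 w 0.648 shift mm [ 1.1 -0.1 27. ] q [-0.12  0.56  0.31  1.92 -0.27  0.68  1.56]
```

```bash
python3 -m inch '[[[0.35,0.5,0,12,0],[0.35,0,0,9,0],[0.35,0,0,5,0],[0.35,0,0,0,0]]]' 25; python3 to.py .563 -.1112 .022
```

```text
clock: 10.3
position: [0.5636, -0.1112, 0.0208]
ee_rot: [0.568, 3.067, 0.006]
force: [-0.0, 0.1, 1.3]
width: 0.648
clock 10.3 pos [ 0.5636 -0.1112  0.0208] yaw_y 69.0 w 0.648 shift mm [ 0.5 -0.2 -1.2] q [-0.1   0.6   0.29  1.94 -0.29  0.62  1.58]
```

```bash
python3 -m inch '[[[0.8,0,0,-0.5,0],[0.8,0,0,0,0],[0.8,0,0,0,0],[0.8,0,0,0,0],[0.8,0,0,0,0],[0.8,0,0,0,0],[0.8,0,0,-12,0],[0.8,0,0,-20,0],[0.8,0,0,-25,0],[0.8,0,0,-25,0],[0.8,0,0,-15,0],[0.8,0,0,0,0]]]' 25; python3 to.py .529 .2286 .12
```

```text
clock: 11.5
position: [0.5603, -0.1114, 0.125]
ee_rot: [0.57, 3.068, 0.006]
force: [0.4, -0.1, -2.2]
width: 0.396
clock 11.5 pos [ 0.5603 -0.1114  0.125 ] yaw_y 69.0 w 0.396 shift mm [151.4 306.    4.3] q [-0.16  0.45  0.36  1.87 -0.21  0.83  1.51]
```

```bash
python3 -m inch '[[[0.8,21,42,0,0],[0.8,21,42,0,0],[0.8,21,42,0,0],[0.8,21,42,0,0],[0.8,21,42,0,0],[0.8,21,42,0,0],[0.8,15,30,0,0],[0.8,4,10,0,0],[0.8,0,0,0,0],[0.8,0,0,0,0]]]' 25; python3 to.py .529 .2286 .06
```

```text
clock: 12.5
position: [0.5277, 0.2215, 0.1209]
ee_rot: [0.578, 3.066, 0.0]
force: [0.2, -0.0, -2.0]
width: 0.401
clock 12.5 pos [0.5277 0.2215 0.1209] yaw_y 68.6 w 0.401 shift mm [ 2.6  6.9 60.9] q [-0.74  0.46  0.33  1.86 -0.18  0.83  0.88]
```

```bash
python3 -m inch '[[[0.8,1,4,15,0],[0.8,1,0,20,0],[0.8,0,0,10,0],[0.8,0,0,0,0],[0.8,0,0,0,0]]]' 25; python3 to.py .529 .2286 .035
```

```text
clock: 13.0
position: [0.5297, 0.218, 0.0721]
ee_rot: [0.594, 3.063, -0.005]
force: [-0.4, 0.7, -1.8]
width: 0.399
clock 13.0 pos [0.5297 0.218  0.0721] yaw_y 68.0 w 0.399 shift mm [ 5.5  9.5 37. ] q [-0.72  0.53  0.31  1.9  -0.21  0.73  0.9 ]
```

```bash
python3 -m inch '[[[0.8,5,9,3,0],[0.8,0,1,5,0],[0.8,0,0,0,0],[0.8,0,0,0,0]]]' 25; python3 to.py .529 .2286 .035
```

```text
clock: 13.4
position: [0.5301, 0.2303, 0.0648]
ee_rot: [0.595, 3.061, -0.002]
force: [-0.4, 0.1, -1.8]
width: 0.396
clock 13.4 pos [0.5301 0.2303 0.0648] yaw_y 68.0 w 0.396 shift mm [ 1.  -2.1 29.7] q [-0.73  0.54  0.31  1.9  -0.22  0.72  0.88]
```

```bash
python3 -m inch '[[[0.8,1,-2,12,0],[0.8,0,0,10,0],[0.8,0,0,5,0],[0.8,0,0,0,0]]]' 25; python3 to.py .529 .2286 .035
```

```text
clock: 13.8
position: [0.5288, 0.2285, 0.0354]
ee_rot: [0.594, 3.061, -0.002]
force: [0.5, 0.7, -1.9]
width: 0.399
clock 13.8 pos [0.5288 0.2285 0.0354] yaw_y 68.0 w 0.399 shift mm [-0.1  0.2  0.4] q [-0.72  0.58  0.29  1.92 -0.24  0.65  0.9 ]
```

```bash
python3 -m inch '[[[0.35,0,0,0,0],[0.35,0,0,0,0],[0.35,0,0,0,0],[0.35,0,0,0,0],[0.35,0,0,0,0],[0.35,0,0,-15,0],[0.35,0,0,-25,0],[0.35,0,0,-25,0],[0.35,0,0,-10,0],[0.35,0,0,0,0]]]' 25; python3 to.py .5738 -.2386 .11
python3 - <<'E'
from cell import arm,eyes
import numpy as np,cv2
r=eyes.get_image("side"); cv2.imwrite("pics/s2.png",r["frame"])
E
```

```text
clock: 14.8
position: [0.5279, 0.229, 0.1137]
ee_rot: [0.595, 3.059, -0.001]
force: [0.5, 0.4, -0.7]
width: 0.649
clock 14.8 pos [0.5279 0.229  0.1137] yaw_y 68.0 w 0.649 shift mm [-217.6 -416.4    7.3] q [-0.76  0.47  0.34  1.87 -0.19  0.81  0.86]
```

View pics/s2.png

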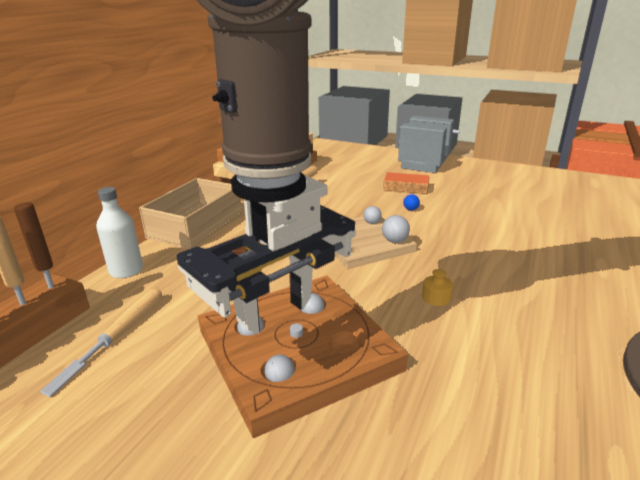

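The second ball is in the left pocket, at (280,368). Now the rack's right ball, with travel near z = 0.114.

```bash
python3 -m inch '[[[0.35,-22,-42,0,0],[0.35,-22,-42,0,0],[0.35,-22,-42,0,0],[0.35,-22,-42,0,0],[0.35,-22,-42,0,0],[0.35,-22,-42,0,0],[0.35,-22,-42,0,0],[0.35,-22,-42,0,0],[0.35,-18,-34,0,0],[0.35,-8,-15,0,0],[0.35,0,0,0,0],[0.35,0,0,0,0]]]' 25; python3 to.py .5738 -.2386 .06
```

```text
clock: 16.05
position: [0.567, -0.217, 0.0996]
ee_rot: [0.588, 3.078, -0.006]
force: [0.2, -0.1, 0.8]
width: 0.652
clock 16.05 pos [ 0.567  -0.217   0.0996] yaw_y 68.4 w 0.652 shift mm [-14.  -17.5  39.8] q [ 0.04  0.54  0.35  1.79 -0.23  0.84  1.69]
```

```bash
python3 -m inch '[[[0.35,-12,-16,0,0],[0.35,0,0,12,0],[0.35,0,0,15,0],[0.35,0,0,0,0],[0.35,0,0,0,0]]]' 25; python3 to.py .5738 -.2386 .022
```

```text
clock: 16.55
position: [0.5721, -0.226, 0.0682]
ee_rot: [0.574, 3.086, 0.002]
force: [0.7, 1.0, -0.5]
width: 0.65
clock 16.55 pos [ 0.5721 -0.226   0.0682] yaw_y 68.9 w 0.65 shift mm [ -6.  -11.2  46.2] q [ 0.07  0.6   0.33  1.78 -0.26  0.8   1.72]
```

```bash
python3 -m inch '[[[0.35,-6,-11,5,0],[0.35,0,0,8,0],[0.35,0,0,0,0],[0.35,0,0,0,0]]]' 25; python3 to.py .5738 -.2386 .022
```

```text
clock: 16.95
position: [0.5746, -0.2376, 0.0549]
ee_rot: [0.57, 3.086, 0.003]
force: [-0.1, 0.7, 0.8]
width: 0.65
clock 16.95 pos [ 0.5746 -0.2376  0.0549] yaw_y 69.1 w 0.65 shift mm [ 0.5 -1.3 32.8] q [ 0.09  0.62  0.32  1.78 -0.26  0.78  1.75]
```

```bash
python3 -m inch '[[[0.35,0.5,-1,12,0],[0.35,0,0,12,0],[0.35,0,0,7,0],[0.35,0,0,0,0]]]' 25; python3 to.py .5738 -.2386 .022
```

```text
clock: 17.35
position: [0.5737, -0.2381, 0.0211]
ee_rot: [0.571, 3.086, 0.003]
force: [-0.2, -0.3, -0.3]
width: 0.649
clock 17.35 pos [ 0.5737 -0.2381  0.0211] yaw_y 69.0 w 0.649 shift mm [-0.3 -0.4 -0.9] q [ 0.11  0.67  0.3   1.8  -0.28  0.72  1.77]
```

```bash
python3 -m inch '[[[0.8,0,0,-0.5,0],[0.8,0,0,0,0],[0.8,0,0,0,0],[0.8,0,0,0,0],[0.8,0,0,0,0],[0.8,0,0,0,0],[0.8,0,0,-12,0],[0.8,0,0,-20,0],[0.8,0,0,-25,0],[0.8,0,0,-25,0],[0.8,0,0,-15,0],[0.8,0,0,0,0]]]' 25; python3 to.py .4713 .147 .12
```

```text
clock: 18.55
position: [0.5728, -0.2383, 0.1256]
ee_rot: [0.572, 3.087, 0.003]
force: [0.2, -0.7, -2.5]
width: 0.403
clock 18.55 pos [ 0.5728 -0.2383  0.1256] yaw_y 69.0 w 0.403 shift mm [232.7 323.5   6. ] q [ 0.07  0.54  0.35  1.72 -0.23  0.92  1.72]
```

```bash
python3 -m inch '[[[0.8,28,39,0,0],[0.8,28,39,0,0],[0.8,28,39,0,0],[0.8,28,39,0,0],[0.8,28,39,0,0],[0.8,28,39,0,0],[0.8,28,39,0,0],[0.8,20,28,0,0],[0.8,7,10,0,0],[0.8,0,0,0,0],[0.8,0,0,0,0]]]' 25; python3 to.py .4713 .147 .06
```

```text
clock: 19.65
position: [0.4703, 0.1426, 0.1222]
ee_rot: [0.575, 3.085, -0.003]
force: [0.1, -0.0, -1.8]
width: 0.396
clock 19.65 pos [0.4703 0.1426 0.1222] yaw_y 68.9 w 0.396 shift mm [ 0.9  4.5 62.2] q [-0.65  0.35  0.31  2.04 -0.15  0.77  0.95]
```

```bash
python3 -m inch '[[[0.8,0,2,15,0],[0.8,0,0,20,0],[0.8,0,0,10,0],[0.8,0,0,0,0],[0.8,0,0,0,0]]]' 25; python3 to.py .4713 .147 .035
```

```text
clock: 20.15
position: [0.4735, 0.1375, 0.0764]
ee_rot: [0.589, 3.08, -0.006]
force: [-0.4, 0.3, -0.7]
width: 0.402
clock 20.15 pos [0.4735 0.1375 0.0764] yaw_y 68.4 w 0.402 shift mm [ 5.8  8.1 41.3] q [-0.62  0.42  0.29  2.08 -0.18  0.66  0.99]
```

```bash
python3 -m inch '[[[0.8,6,8,4,0],[0.8,0,0,6,0],[0.8,0,0,0,0],[0.8,0,0,0,0]]]' 25; python3 to.py .4713 .147 .035
```

```text
clock: 20.55
position: [0.4719, 0.1481, 0.0671]
ee_rot: [0.589, 3.078, -0.003]
force: [0.2, -0.5, -1.9]
width: 0.399
clock 20.55 pos [0.4719 0.1481 0.0671] yaw_y 68.3 w 0.399 shift mm [ 0.4 -1.2 32.1] q [-0.63  0.44  0.29  2.08 -0.19  0.64  0.97]
```

```bash
python3 -m inch '[[[0.8,0.5,-1,12,0],[0.8,0,0,12,0],[0.8,0,0,6,0],[0.8,0,0,0,0]]]' 25; python3 to.py .4713 .147 .035
```

```text
clock: 20.95
position: [0.4713, 0.1472, 0.0345]
ee_rot: [0.589, 3.078, -0.003]
force: [0.4, 0.2, -1.5]
width: 0.398
clock 20.95 pos [0.4713 0.1472 0.0345] yaw_y 68.3 w 0.398 shift mm [-0.1 -0.2 -0.5] q [-0.61  0.49  0.26  2.11 -0.22  0.56  1.  ]
```

```bash
python3 -m inch '[[[0.35,0,0,0,0],[0.35,0,0,0,0],[0.35,0,0,0,0],[0.35,0,0,0,0],[0.35,0,0,0,0],[0.35,0,0,-15,0],[0.35,0,0,-25,0],[0.35,0,0,-30,0],[0.35,0,0,-40,0],[0.35,0,0,-40,0]]]' 25; python3 -m inch '[[[0.35,-20,-40,0,0],[0.35,-20,-40,0,0],[0.35,-20,-40,0,0],[0.35,-20,-40,0,0],[0.35,-20,-40,0,0],[0.35,-20,-40,0,0],[0.35,0,0,0,0],[0.35,0,0,0,0],[0.35,0,0,0,0],[0.35,0,0,0,0]]]' 25
python3 - <<'E'
from cell import arm,eyes
import numpy as np,cv2
for n in("side","top"):
    r=eyes.get_image(n); cv2.imwrite(f"pics/{n}3.png",r["frame"]); np.save(f"pics/{n}3.npy",r,allow_pickle=True)
E
```

```text
clock: 21.95
position: [0.4678, 0.1464, 0.186]
ee_rot: [0.591, 3.084, -0.012]
force: [0.1, 0.6, 0.2]
width: 0.65
clock: 22.95
position: [0.4968, -0.1265, 0.1962]
ee_rot: [0.577, 3.07, 0.004]
force: [0.0, 0.0, -0.6]
width: 0.648
```

View pics/side3.png

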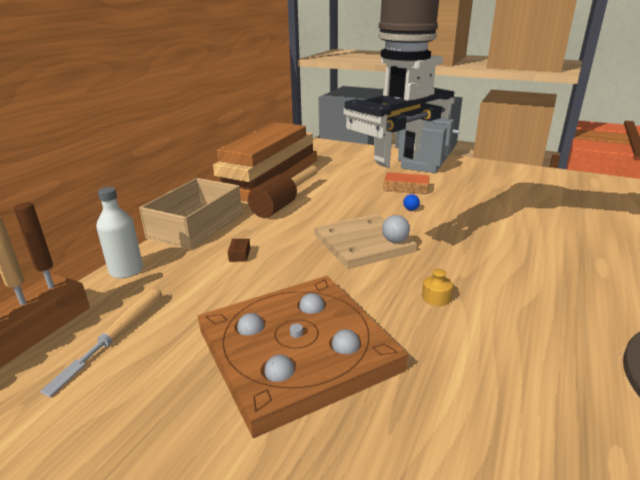

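View pics/top3.png

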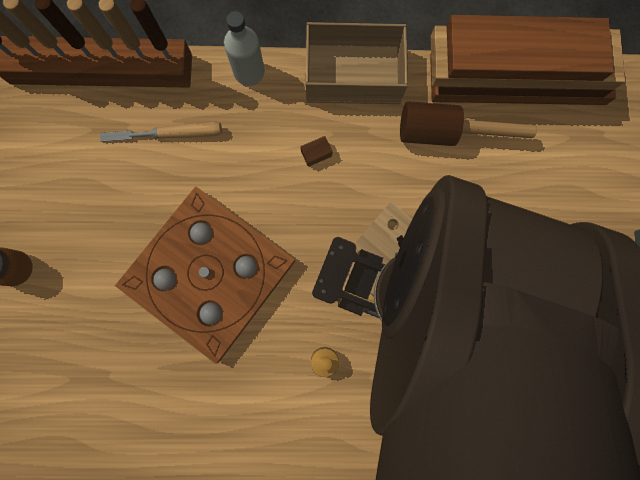

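All four pockets hold a ball, at (200,233), (164,279), (209,313) and (246,266) in the top view. The big ball, weight and offcut look unmoved. I'll check the seating numerically before handing in.

Run:
```python
from h import *
r=load("top3"); hsv=cv2.cvtColor(r["frame"],cv2.COLOR_BGR2HSV)
m=((hsv[...,1]<70)&(hsv[...,2]>45)).astype(np.uint8); m=cv2.morphologyEx(m,cv2.MORPH_OPEN,np.ones((3,3)))
k,l,st,c=cv2.connectedComponentsWithStats(m)
C=np.array([.5403,.1583])
for i in range(1,k):
    x,y,w,h,a=st[i]
    if 60<a<600 and 120<x<290 and 200<y<340:
        cs,_=cv2.findContours((l==i).astype(np.uint8),cv2.RETR_EXTERNAL,cv2.CHAIN_APPROX_NONE); p,R=cv2.minEnclosingCircle(cs[0])
        P=onz(r,p,.028)[:2]; d=P-C; print(np.round(P,4),"R",round(R,1),"dist",round(float(np.hypot(*d)),4),"ang",round(float(np.degrees(np.arctan2(d[1],d[0]))),1))
a=load("side0")["frame"].astype(int);b=load("side3")["frame"].astype(int)
for n,(x0,x1,y0,y1) in dict(weight=(420,456,268,306),offcut=(226,252,238,262),big=(380,412,213,245)).items(): print(n,np.abs(a-b)[y0:y1,x0:x1].mean())
```

```text
[0.6094 0.1701] R 11.0 dist 0.0701 ang 9.7
[0.5516 0.0893] R 10.8 dist 0.0699 ang -80.7
[0.5407 0.1608] R 5.4 dist 0.0025 ang 80.7
[0.5279 0.2286] R 11.3 dist 0.0714 ang 100.0
[0.4707 0.1471] R 11.3 dist 0.0705 ang -170.9
weight 2.128411306042885
offcut 1.6965811965811965
big 4.25
```

```bash
python3 -m inch '[[[0.35,0,0,0,0],[0.35,0,0,0,0]]]'; python3 -c "
from cell import workorder; print(workorder.sign_off())"
```

```text
clock: 23.25
position: [0.497, -0.1246, 0.1962]
ee_rot: [0.572, 3.071, 0.005]
force: [-0.4, 0.2, 0.8]
width: 0.654
the job is handed in; nothing more can be done
None
```

I put the three small balls from the rack into the three empty pockets, one each, and handed the job in at about 23 s of the 67 s allowed. Sign-off reports no verdict.

- **Pockets:** in the last top view all four balls lie 69.9–71.4 mm from the board's centre, where the pockets are at 70.7 mm. Their directions are within about 1° of the diagonals, so each is within about 1–1.5 mm of its pocket's axis. I judged their height only by eye in the side view, where they stand as proud as the ball that was already there.
- **Left in place:** the larger ball, the brass weight and the offcut look unmoved in before-and-after side images. The ball already in pocket 4 still measures where it was at the start.
- **Arm:** it was about 0.2 m up, holding and touching nothing.
- **Disagreements:** the cameras differed by about 1–2 mm, and up to about 3 mm on the near pocket from the wrist camera. The tool had also drifted 1–2° off vertical. Neither caused trouble, and no check failed.

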